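# Stack the moulding blocks under the hold-down arm

### The arm

A 6-joint arm with a two-finger parallel gripper is mounted at the origin on a cart in front of the work surface, level with it; the furniture and walls round the work are solid. World frame = base frame: x ahead of the robot, y to its left, z up, the work surface at z = 0. Lengths are in m, angles in rad, forces in N, time in s.
With the tool pointing down it reaches from about 0.375 to 0.9 m from the base axis. Payload 3.1 kg.
Tool frame: the origin (TCP) lies between the finger pads; the fingertips stand 11 mm ahead of it and the grasp point (between the pads) lies 8 mm behind it; z points along the fingers, y is the direction in which the jaws open and shut (so a half turn about z gives the same grasp; the last joint's range is limited). The gripper opens to 87 mm and grips with 3 to 60 N. Pads are 19 mm wide; open, the fingers measure 117 mm over their backs; the gripper's body (75 mm by 190 mm) begins 51 mm behind the grasp point.
Start: joints at [-1.494, 0.527, 1.433, -0, 1.181, -0.178], TCP at [0.158, -0.605, 0.213] pointing down, gripper open.
Joint ranges: [-3.08, 3.08], [-0.75, 2.2], [0.22, 2.44], [-1.43, 4.57], [0, 2.65], [-2.85, 2.85]. Speed limits (rad/s): [2.79, 2.79, 3.14, 3.14, 3.14, 3.14].

### API

Orientations are given as [roll, pitch, yaw] about the fixed x, y, z axes, in that order (R = Rz(yaw) Ry(pitch) Rx(roll)).
In Python, from bench import manip gives the robot as it stands. The module is installed in compiled form; this text tells all that it offers.
- The arm moves only by the tool apply_moves, never from a script. Its argument "rows" is one flat list of numbers, 7 for each row, row after row: the finger opening in cm, from 0 to 8.7, then the shift along the world's x, y, z in cm, then the turn, a rotation vector about the world's x, y, z in rad. In form: [hand, x, y, z, rx, ry, rz, hand, x, y, z, rx, ry, rz, ...]. A call has 1 to 10 rows; each row shifts and turns the commanded pose from where the row before left it; what a row does not reach is not made up. A row lasts 1/8 s, in which the tool goes at most 62.5 mm and 10.7 degrees, less where a joint would pass 70% of its speed; a pose out of reach is approached as far as the arm can. A call is refused whole if a number of a shift passes 6.25 or a number of a turn 0.188, either way. A call with a gripper value outside its range is refused whole. The fingers move at their own pace and stop on an object; "grip_force" is the grip in N (left out, the last holds). Time passes only in rows, so rows that do not move let the fingers close. It gives the time, the measured TCP pose, the force and the opening at its end, in the units of the state.
- manip.get_state(): the state, without advancing time (a new reading comes with each control period).
- manip.camera(name): name is "scene" or "top" or "wrist"; returns a dict with "image" (400x640x3 uint8, red, green, blue), "K" (3x3 intrinsics, pixels), "extrinsics" (4x4, takes a point from camera to world coordinates); the wrist camera has in their place "mount" (4x4, takes a point from camera to tool coordinates, whose origin is the TCP and whose axes are the flange's). Camera axes: x right, y up, looking along -z (the intrinsics and any distortion apply to the point x, -y, -z); pixel columns grow to the right and rows downward; lengths in m; the calibration is good to about 2 mm. A picture is of the moment at which its call begins: read the wrist's pose just before it. There is no depth.
- manip.finish_job(): hands the job in, once; it reports no verdict.
Trained networks look in a picture, given as the dict that the camera call returned (one of the last four; its "shot" number tells which), for a name from the list of things; names that differ only in an ending like _2 or _b are one class to them, and where a whole thing is asked for, a point or a joint stands for the part that bears it (a point fixed in the world has none). Each returns a list of dicts, best first, with "score" (0 to 1); they miss things now and then, are a little off and sometimes report something else, mostly with a low value. They report only what shows in the picture. A call takes as long as a camera call. They do not tell look-alikes from the thing itself.
- manip.look_for(picture, thing): "pixel" ([column, row] in pixels, amid what is visible of it).
- manip.silhouettes(picture, thing): "region" (400x640 bool, what is visible of it) and "pixel" ([column, row] in pixels, amid what is visible of it).
The state is a dict: "clock": time; "joint_positions": joint angles; "joint_velocities": joint speeds; "joint_efforts": joint torques, N m; "tcp_pos": TCP position; "tool_rot": TCP orientation; "contact_force": force on the tool from outside, world axes, zero at the start; "moment": the same for the moment, N m; "gripper_width": finger opening in m.
Only numpy, scipy, OpenCV 4.12 (cv2) and the standard library are available. Lean on these libraries where they do the work, as an engineer would, in place of code of your own. Each camera call takes 0.05 s, during which the arm holds its last target. There are 200 camera calls.

### The job

Put the four leather-moulding blocks away in the grey holder: stack them flat on its cork bed in order of size, the largest (brown) at the bottom, then green, orange, and the smallest (blue) on top, each centred on the bed and with its long side along the bed's long side. Then swing the weighted arm down so that its foot rests on the blue block and holds the pile, leaving the dye pot and the beeswax where they are.

Things in the scene. Friction and masses are not known exactly. Their poses are not given: they have to be found in the camera images.
- holder: Fixed grey holder: base 177 x 74 mm with a cork bed 102 (x) x 68 mm (y), its top 15 mm above the bench. Origin: on the bench, under the bed's centre. At the +x end two cheek posts (22 mm along x, 32 mm overall along y, 104 mm tall) stand at x = +90 mm and carry the hold-down arm's hinge: axis along y at x = +90 mm, 85 mm above the origin.
- hold_arm (a joint): Angle of the weighted hold-down arm, rad. 0: level over the bed (pointing to the holder's -x), foot at the height of the full pile. Grows as it is raised: 1.57 upright, more leans back off the bed (stop 2.0). Starts leaning back, 1.75 to 1.95. Stiff hinge: stays where left near upright, sinks by its own weight (120 g) from about 1.0 down. About 1 N at the knob moves it.
- brass_knob (a point): Centre of the brass ball (26 mm across) at the free end of the hold-down arm, 115 mm from the hinge axis. The arm is a steel bar 14 mm wide, 8 mm thick; its rubber foot (14 mm across) sits 90 mm from the hinge, over the bed's centre at angle 0, and reaches 14 mm below the bar's axis.
- block_brown_centre (a point): Centre of a loose moulding block: the largest, dark brown wood; rounded slab 90 x 60 mm (x by y of its own frame), 14 mm thick, lying flat (z up). The point is half-way up. Thin dark line round the edge of the top.
- block_green_centre (a point): Centre of a loose moulding block: the second largest, green plastic; rounded slab 76 x 52 mm (x by y of its own frame), 14 mm thick, lying flat (z up). The point is half-way up. Thin dark line round the edge of the top.
- block_orange_centre (a point): Centre of a loose moulding block: the third largest, orange plastic; rounded slab 62 x 44 mm (x by y of its own frame), 14 mm thick, lying flat (z up). The point is half-way up. Thin dark line round the edge of the top.
- block_blue_centre (a point): Centre of a loose moulding block: the smallest, blue plastic; rounded slab 48 x 36 mm (x by y of its own frame), 14 mm thick, lying flat (z up). The point is half-way up. Thin dark line round the edge of the top.
- jar_centre (a point): Bystander: teal dye pot with white band, 43 mm across, 50 mm tall, upright and loose; centre half-way up.
- wax_centre (a point): Bystander: yellow beeswax block 36 x 58 x 20 mm, lying loose; centre half-way up.
Things that resemble listed ones, but are neither listed nor needed, are in the scene too. What is shaped like the part that bears block_blue_centre but pink, turquoise or white is not meant.

How it is judged:
By the outcome, as a careful person would: the job done as asked, in the order asked, and still so for the second after the job is handed in, with the robot touching nothing.
It also fails if it takes over 136 s, if anything falls off the work surface, if the arm or the gripper's body presses on something with over 40 N, if the wrist force passes 120 N, or if a joint passes its speed limit or range.

## Working session

There is one attempt and no reset: what is moved stays moved. The work goes in short steps, Python scripts to look and compute and a tool call to move; the robot and the scene stay as the last step left them, time stands still between calls to the robot, and variables do not carry over. Pictures are saved under pics/ and viewed, about 12 in all and at most 16, crops included, and the job is handed in when it is done.

Besides the shell and the picture viewer there is one more tool, called by a JSON object that holds its "method" and its "body". apply_moves: Moves the arm, as the interface text tells. Its arguments: {"type":"object","properties":{"rows":{"type":"array"},"grip_force":{"type":"number"}},"required":["rows"]}

```bash
mkdir -p pics; cat > h.py <<'E'
import numpy as np, cv2
from bench import manip
from scipy.spatial.transform import Rotation as R
def save(img,n): cv2.imwrite('pics/'+n,cv2.cvtColor(img,cv2.COLOR_RGB2BGR))
def ext(c,s=None):
    if 'extrinsics' in c: return np.array(c['extrinsics'])
    T=np.eye(4); T[:3,3]=s['tcp_pos']; r=np.array(s['tool_rot'])
    T[:3,:3]=R.from_euler('xyz',r).as_matrix() if r.shape==(3,) else r
    return T@np.array(c['mount'])
def unproj(c,px,z,s=None):
    T=ext(c,s);K=np.array(c['K']);px=np.atleast_2d(np.array(px,float))
    d=np.c_[(px[:,0]-K[0,2])/K[0,0],-(px[:,1]-K[1,2])/K[1,1],-np.ones(len(px))]@T[:3,:3].T
    o=T[:3,3]; return o+d*((z-o[2])/d[:,2])[:,None]
def proj(c,P,s=None):
    T=np.linalg.inv(ext(c,s));P=np.atleast_2d(P)@T[:3,:3].T+T[:3,3];K=np.array(c['K'])
    return np.c_[K[0,0]*P[:,0]/-P[:,2]+K[0,2],K[1,1]*-P[:,1]/-P[:,2]+K[1,2]]
E
python3 - <<'E'
from h import *
print(manip.get_state())
for n in('top','scene'):
    c=manip.camera(n);save(c['image'],n+'0.png');print({k:v for k,v in c.items() if k!='image'})
    for t in ['holder','hold_arm','block_brown_centre','block_green_centre','block_orange_centre','block_blue_centre','jar_centre','wax_centre']:
        for d in manip.silhouettes(c,t)[:4]:
            m=d['region'].astype(np.uint8)
            print(n,t,round(d['score'],2),np.round(d['pixel']),m.sum(),np.round(unproj(c,d['pixel'],.014)[0],3))
E
```

```text
{'clock': 0.0, 'joint_positions': array([-1.49448274e+00,  5.28448522e-01,  1.43393942e+00, -7.67532008e-06,
        1.18137541e+00, -1.78501901e-01]), 'joint_velocities': array([ 0.00215031,  0.00160518,  0.00096889, -0.00031416,  0.00041078,
        0.0008432 ]), 'joint_efforts': array([-1.84284501e-03, -4.40039492e+01, -1.76592672e+01,  6.30708318e-02,
        5.81004610e-02, -1.56104475e-04]), 'tcp_pos': array([ 0.15750747, -0.60403416,  0.21207069]), 'tool_rot': array([-3.13945519e+00, -3.78436559e-04,  2.54818007e-01]), 'contact_force': array([-0.16272406,  0.03869797, -0.07783556]), 'moment': array([-0.00328222,  0.01915712,  0.05240877]), 'gripper_width': 0.08699755325411594}
{'K': array([[384.0571841 ,   0.        , 326.45397066],
       [  0.        , 384.0571841 , 197.69498968],
       [  0.        ,   0.        ,   1.        ]]), 'extrinsics': array([[ 0.02199377,  0.99938254, -0.02740101,  0.50583417],
       [-0.99942906,  0.02268139,  0.02504198, -0.35218009],
       [ 0.02564801,  0.0268346 ,  0.9993108 ,  1.17980146],
       [ 0.        ,  0.        ,  0.        ,  1
[... 1287 characters left out ...]
holder 0.57 [283. 210.] 1485 [ 0.521 -0.202  0.014]
scene hold_arm 0.85 [273. 157.] 304 [0.712 0.163 0.014]
scene block_brown_centre 0.53 [300. 179.] 316 [ 0.675 -0.062  0.014]
scene block_green_centre 0.6 [330. 206.] 357 [ 0.635 -0.26   0.014]
scene block_orange_centre 0.82 [342. 247.] 384 [ 0.531 -0.432  0.014]
scene block_blue_centre 0.79 [297. 262.] 341 [ 0.417 -0.419  0.014]
scene block_blue_centre 0.67 [421. 319.] 535 [ 0.494 -0.685  0.014]
scene block_blue_centre 0.6 [347. 272.] 323 [ 0.48  -0.509  0.014]
scene block_blue_centre 0.38 [271. 156.] 333 [0.711 0.181 0.014]
scene jar_centre 0.6 [272. 154.] 361 [0.723 0.192 0.014]
scene jar_centre 0.51 [334. 185.] 249 [ 0.734 -0.159  0.014]
```

```bash
python3 - <<'E'
import cv2
a=cv2.imread('pics/top0.png');cv2.imwrite('pics/top0c.png',cv2.resize(a[100:290,190:460],None,fx=2.95,fy=2.95,interpolation=cv2.INTER_CUBIC))
a=cv2.imread('pics/scene0.png');cv2.imwrite('pics/scene0c.png',cv2.resize(a[110:350,210:500],None,fx=2.5,fy=2.5,interpolation=cv2.INTER_CUBIC))
E
```

```text
(no output)
```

View pics/top0c.png

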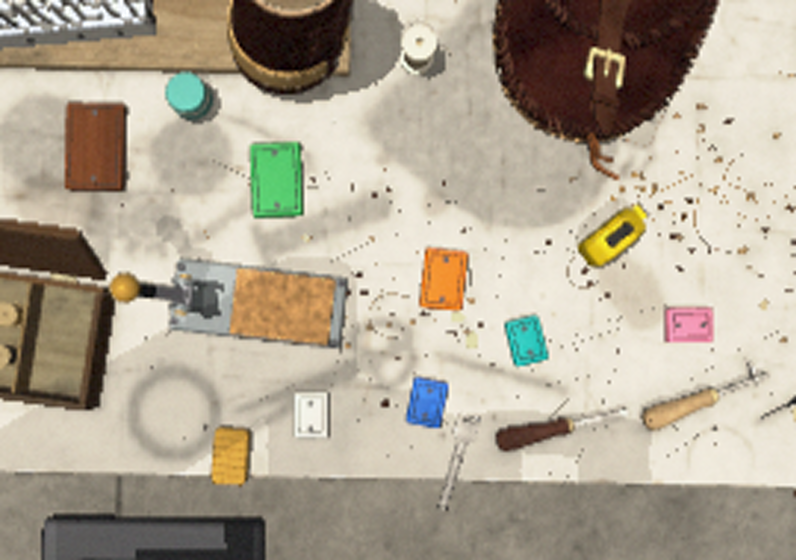

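View pics/scene0c.png

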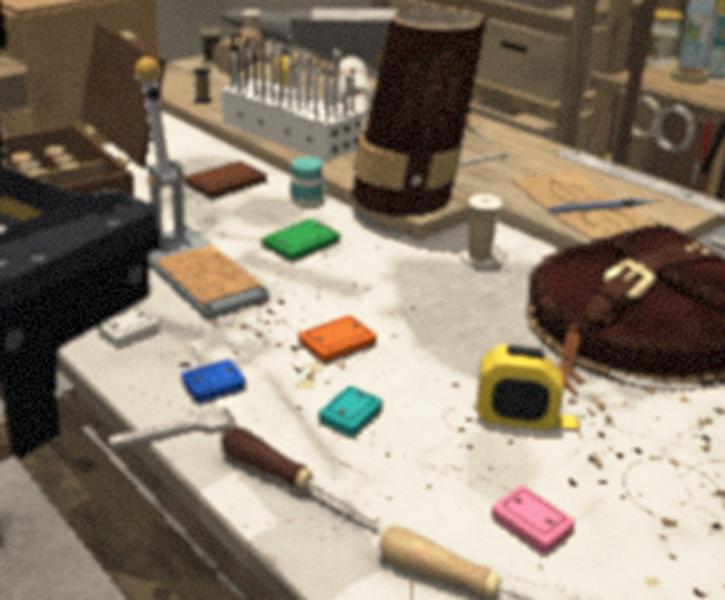

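The blue block is at top pixel (335,236). The look-alikes are white at (296,240), turquoise at (368,215) and pink at (424,210). The blue one is the only saturated-blue block, and both enlarged crops agree. The holder's hinge end faces world +y, and the cork centre is near (287,203). Next I'll measure each block by colour.

```bash
cat >> h.py <<'E'
def rect(c,seed,z,tol=22,s=None,thr=None,near=60):
    im=c['image'];hsv=cv2.cvtColor(im,cv2.COLOR_RGB2HSV).astype(int)
    x,y=map(int,np.round(seed));p=np.median(hsv[y-2:y+3,x-2:x+3].reshape(-1,3),0)
    dh=np.abs(hsv[...,0]-p[0]);dh=np.minimum(dh,180-dh)
    m=((dh<9)&(np.abs(hsv[...,1]-p[1])<70)&(np.abs(hsv[...,2]-p[2])<60)).astype(np.uint8)
    m=cv2.morphologyEx(m,cv2.MORPH_CLOSE,np.ones((3,3)))
    n,l,st,ce=cv2.connectedComponentsWithStats(m,connectivity=4);k=l[y,x]
    cn=max(cv2.findContours((l==k).astype(np.uint8),cv2.RETR_EXTERNAL,cv2.CHAIN_APPROX_NONE)[0],key=len)[:,0].astype(float)
    W=unproj(c,cn,z,s)[:,:2]
    (cx,cy),(w,h),a=cv2.minAreaRect((W*1000).astype(np.float32))
    if w<h: w,h,a=h,w,a+90
    return np.round([cx,cy,w,h],1),round((a+90)%180-90,1)   # mm, long axis angle deg about world z
E
python3 - <<'E'
from h import *
c=manip.camera('top')
for n,s,z in [('brown',(224,147),.014),('green',(284,159),.014),('orange',(341,194),.014),('blue',(335,236),.014),('cork',(286,203),.015),('jar',(254,132),.05),('wax',(268,254),.02),('knob',(232,197),.19)]:
    try: print(n,*rect(c,s,z))
    except Exception as e: print(n,e)
c2=manip.camera('scene');K=np.array
# knob triangulation
def ray(c,px):
    a=unproj(c,px,.3)[0];b=unproj(c,px,.0)[0];return a,(b-a)/np.linalg.norm(b-a)
for px2 in [(210+147/2.5,110+68/2.5)]:
    a,u=ray(c,(190+125/2.95,100+287/2.95));b,v=ray(c2,px2)
    t=np.linalg.lstsq(np.c_[u,-v],b-a,rcond=None)[0];print('knob',a+u*t[0],b+v*t[1])
E
```

```text
brown [676.5 -60.5  88.2  57.2] 1.6
green [ 649.3 -246.9   73.1   48.5] 1.5
orange [ 549.3 -422.1   59.8   42.7] -5.0
blue [ 421.8 -407.7   45.7   33.9] -10.1
cork [ 517.9 -257.3  101.6   67.9] 84.6
jar [ 728.1 -157.1   35.5   35.2] 1.6
wax [ 364.8 -208.2   53.9   32.9] 1.5
knob [ 529.2 -132.3   20.6   20.4] 1.6
knob [ 0.52840584 -0.13713806  0.19604169] [ 0.52719038 -0.13639954  0.19617524]
```

{"method": "apply_moves", "body": {"rows": [8,3.9,4.0,2,0,0,-0.05,8,3.9,4.0,2,0,0,-0.05,8,3.9,4.0,1,0,0,-0.05,8,3.9,4.0,0,0,0,-0.05,8,3.9,4.0,0,0,0,0,8,3.9,4.0,0,0,0,0,8,3.9,4.0,0,0,0,0,8,3.9,4.0,0,0,0,0,8,3.9,4.0,0,0,0,0,8,3.9,4.0,0,0,0,0], "grip_force": 25}}

```text
clock: 2.25
tcp_pos: [0.5488, -0.2034, 0.2632]
tool_rot: [3.141, -0.0, 0.055]
contact_force: [1.1, -0.0, -0.1]
gripper_width: 0.0804
```

{"method": "apply_moves", "body": {"rows": [8,3.9,4.0,0,0,0,0,8,3.9,4.0,0,0,0,0,8,3,4.0,-2,0,0,0,8,1.5,2,-3,0,0,0,8,0,0,-3,0,0,0,8,0,0,0,0,0,0,8,0,0,0,0,0,0]}}

```text
clock: 3.12
tcp_pos: [0.6712, -0.0653, 0.1842]
tool_rot: [3.141, -0.002, 0.054]
contact_force: [0.3, 0.0, 0.6]
gripper_width: 0.0797
```

```bash
cat >> h.py <<'E'
def tf(s): return np.round(np.array(s['tcp_pos'])*1000,1),np.round(np.degrees(s['tool_rot']),1),round(s['clock'],2),np.round(s['contact_force'],1),round(s['gripper_width']*1000,1)
def wrist(seedP,z,name=None,seed=None):
    s=manip.get_state();c=manip.camera('wrist');print(*tf(s))
    if name: save(c['image'],name)
    px=proj(c,np.array(seedP)/1000,s)[0] if seed is None else seed
    print('seed',px.round() if seed is None else seed)
    try: print(*rect(c,px,z,s=s))
    except Exception as e: print(e)
    return c,s
E
python3 -c "
from h import *
wrist((676,-60,14),.014,'w1.png')"
```

```text
[671.2 -65.3 184.2] [ 1.8e+02 -1.0e-01  3.1e+00] 3.12 [0.3 0.  0.6] 79.7
seed [312. 172.]
[676.5 -60.6  92.6  59.6] 0.3
```

View pics/w1.png

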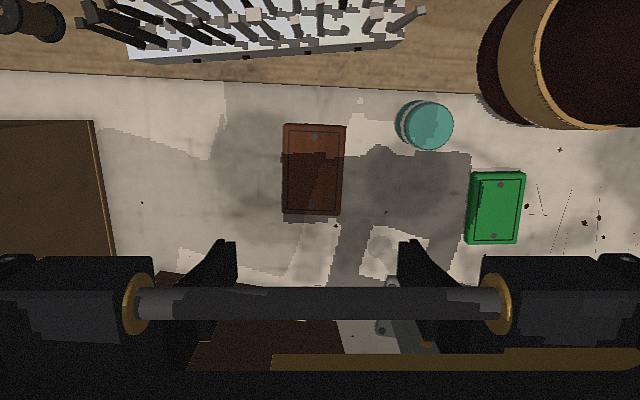

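The wrist image shows brown at about (313,168), clear of the jar at (424,125), and it agrees with the top measurement. I'll pick it now.

{"method": "apply_moves", "body": {"rows": [8,0.53,0.47,-5,0,0,-0.045,8,0,0,-5,0,0,0,8,0,0,-4,0,0,0,8,0,0,-2,0,0,0,8,0,0,-0.9,0,0,0,8,0,0,0,0,0,0,5,0,0,0,0,0,0,5,0,0,0,0,0,0,5,0,0,0,0,0,0,5,0,0,0,0,0,0]}}

```text
clock: 4.42
tcp_pos: [0.676, -0.0601, 0.0144]
tool_rot: [3.141, -0.0, 0.01]
contact_force: [0.1, -0.2, 0.8]
gripper_width: 0.0524
```

{"method": "apply_moves", "body": {"rows": [5,0,0,0,0,0,0,5,0,0,0,0,0,0,5,0,0,2,0,0,0,5,0,0,3,0,0,0,5,0,0,3,0,0,0,5,0,0,0,0,0,0]}}

```text
clock: 5.18
tcp_pos: [0.6787, -0.0607, 0.0984]
tool_rot: [3.14, -0.008, 0.01]
contact_force: [-0.1, 0.1, 0.2]
gripper_width: 0.0502
```

```bash
python3 -c "
from h import *
s=manip.get_state();print(*tf(s))
c=manip.camera('wrist');save(c['image'],'w2.png')
c=manip.camera('scene');im=cv2.resize(c['image'][90:270,200:440],None,fx=3,fy=3);save(im,'s2.png')"
```

```text
[678.7 -60.7  98.4] [179.9  -0.5   0.6] 5.17 [-0.1  0.1  0.2] 50.2
```

View pics/w2.png

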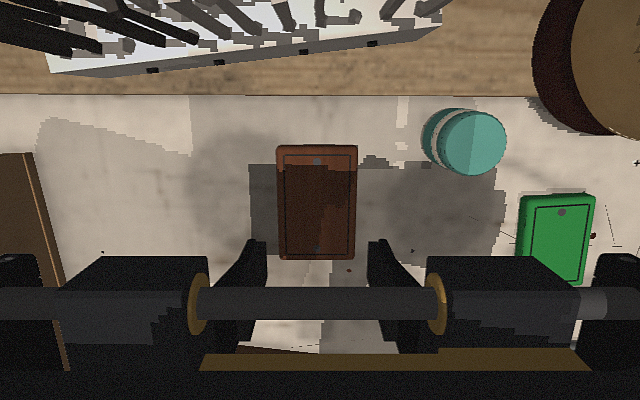

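```bash
python3 -c "
from h import *
c,s=wrist((676,-60,14),.014)
T=ext(c,s);print(np.array(c['mount']).round(3),T[:3,3].round(3),np.array(c['K']).round())
print(proj(c,np.array([[.6787,-.0607,.0984],[.6787,-.0607,.0874],[.6787,-.0607+.025,.0874],[.6787,-.0607-.025,.0874],[.6787,-.0607,.014]]),s).round())
"
```

```text
[675.9 -60.1  94.8] [180.   -0.    0.6] 5.28 [-0.3 -0.5 -0.8] 49.9
seed [317. 205.]
[678.6 -59.5  89.8  61.5] 0.5
[[-0.001  0.957  0.289  0.079]
 [ 1.     0.     0.001  0.   ]
 [ 0.     0.289 -0.957 -0.171]
 [ 0.     0.     0.     1.   ]] [ 0.755 -0.059  0.266] [[358.   0. 317.]
 [  0. 358. 200.]
 [  0.   0.   1.]]
[[318. 249.]
 [318. 241.]
 [272. 240.]
 [364. 241.]
 [318. 201.]]
```

View pics/s2.png

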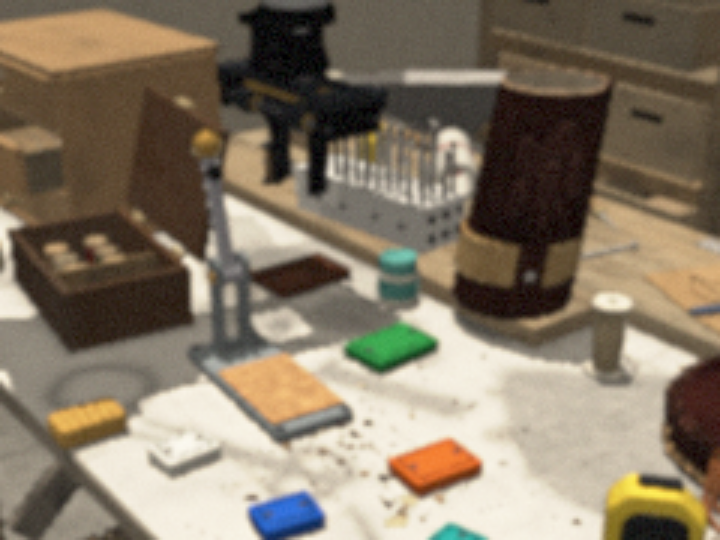

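{"method": "apply_moves", "body": {"rows": [8,0.1,0.05,-1,0,0,0,8,0,0,-1,0,0,0,8,0,0,-3,0,0,0,8,0,0,-2,0,0,0,8,0,0,-1.2,0,0,0,8,0,0,0,0,0,0,6.4,0,0,0,0,0,0,6.4,0,0,0,0,0,0,6.4,0,0,0,0,0,0]}}

```text
clock: 6.45
tcp_pos: [0.6774, -0.0597, 0.0129]
tool_rot: [3.141, -0.001, 0.01]
contact_force: [-0.3, 0.4, -0.4]
gripper_width: 0.0652
```

```bash
python3 -c "
from h import *
c,s=wrist((676,-60,14),.014,'w3.png')
"
```

```text
[677.4 -59.7  12.9] [ 1.8e+02 -1.0e-01  6.0e-01] 6.45 [-0.3  0.4 -0.4] 65.2
seed [317. 255.]
[690.7 -60.5  66.2  59.1] 0.5
```

View pics/w3.png

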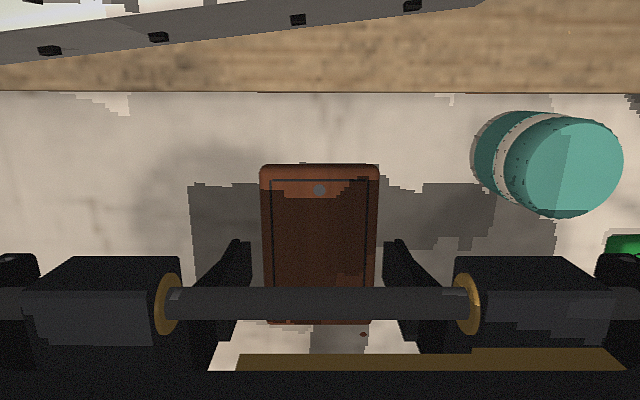

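{"method": "apply_moves", "body": {"rows": [5,0,0,0,0,0,0,5,0,0,0,0,0,0,5,0,0,0,0,0,0], "grip_force": 25}}

```text
clock: 6.88
tcp_pos: [0.6768, -0.0595, 0.012]
tool_rot: [-3.142, 0.0, 0.01]
contact_force: [-0.4, -0.3, -0.2]
gripper_width: 0.051
```

```bash
python3 -c "
from h import *
c,s=wrist((676,-60,14),.014,'w4.png')
"
```

```text
[676.8 -59.5  12. ] [-180.     0.     0.6] 6.88 [-0.4 -0.3 -0.2] 51.0
seed [318. 254.]
[690.7 -56.9  66.4  66. ] 0.5
```

View pics/w4.png

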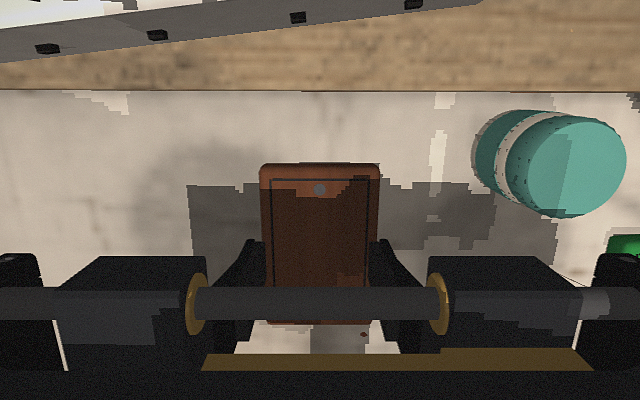

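The fingertips occlude the block's top edge, so they are above it and higher than assumed. They must retract when open. I'll feel for the bench.

{"method": "apply_moves", "body": {"rows": [7,0,0,0,0,0,0,7,0,0,0,0,0,0,7,0,0,0,0,0,0,7,0,0,-0.5,0,0,0,7,0,0,-0.3,0,0,0,7,0,0,0,0,0,0]}}

```text
clock: 7.68
tcp_pos: [0.6764, -0.0595, 0.0035]
tool_rot: [-3.141, 0.001, 0.01]
contact_force: [0.7, -0.3, 0.1]
gripper_width: 0.0698
```

```bash
python3 -c "
from h import *
c,s=wrist((676,-60,14),.014,'w5.png')
"
```

```text
[676.4 -59.5   3.5] [-1.8e+02  1.0e-01  6.0e-01] 7.67 [ 0.7 -0.3  0.1] 69.8
seed [318. 261.]
[693.  -60.4  61.6  58.9] 0.5
```

{"method": "apply_moves", "body": {"rows": [7,0,0,-0.3,0,0,0,7,0,0,-0.3,0,0,0,7,0,0,0,0,0,0,5.5,0,0,0,0,0,0,5.5,0,0,0,0,0,0,5.5,0,0,0,0,0,0,5.5,0,0,0,0,0,0]}}

```text
clock: 8.6
tcp_pos: [0.677, -0.0597, -0.0019]
tool_rot: [3.141, -0.0, 0.01]
contact_force: [0.2, -0.1, 0.1]
gripper_width: 0.0596
```

{"method": "apply_moves", "body": {"rows": [6.6,0,0,0,0,0,0,6.6,0,0,0,0,0,0,6.6,0,0,-0.3,0,0,0,6.6,0,0,0,0,0,0]}}

```text
clock: 9.1
tcp_pos: [0.6765, -0.0595, -0.0054]
tool_rot: [-3.141, 0.001, 0.01]
contact_force: [-0.1, 0.1, 0.3]
gripper_width: 0.0661
```

{"method": "apply_moves", "body": {"rows": [6.6,0,0,-0.2,0,0,0,6.6,0,0,0,0,0,0]}}

```text
clock: 9.35
tcp_pos: [0.6767, -0.0596, -0.0072]
tool_rot: [-3.141, 0.0, 0.01]
contact_force: [0.5, -0.3, -0.4]
gripper_width: 0.066
```

{"method": "apply_moves", "body": {"rows": [6.6,0,0,-0.2,0,0,0,6.6,0,0,0,0,0,0]}}

```text
clock: 9.6
tcp_pos: [0.6769, -0.0596, -0.009]
tool_rot: [3.142, -0.0, 0.01]
contact_force: [0.1, 1.0, -0.1]
gripper_width: 0.0659
```

{"method": "apply_moves", "body": {"rows": [5,0,0,0,0,0,0,5,0,0,0,0,0,0,5,0,0,0,0,0,0,5,0,0,0,0,0,0]}}

```text
clock: 10.1
tcp_pos: [0.6768, -0.0596, -0.009]
tool_rot: [-3.142, 0.0, 0.01]
contact_force: [0.6, -0.4, -0.2]
gripper_width: 0.0593
```

{"method": "apply_moves", "body": {"rows": [5,0,0,1,0,0,0,5,0,0,2,0,0,0,5,0,0,3,0,0,0,5,0,0,5,0,0,0,5,0,0,0,0,0,0]}}

```text
clock: 10.72
tcp_pos: [0.6812, -0.0606, 0.1079]
tool_rot: [3.138, -0.012, 0.01]
contact_force: [-0.6, -0.3, -1.6]
gripper_width: 0.0598
```

```bash
python3 -c "
from h import *
c,s=wrist((676,-60,14),.124,'w6.png')
"
```

```text
[681.2 -60.6 107.9] [179.8  -0.7   0.6] 10.72 [-0.6 -0.3 -1.6] 59.8
seed [316. 207.]
[698.6 -62.7 345.2 193.7] -89.6
```

View pics/w6.png

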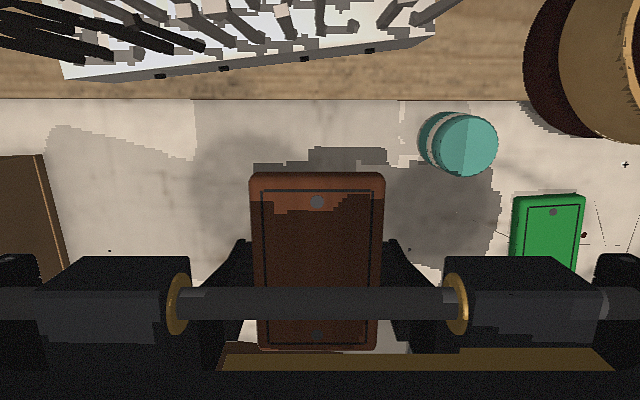

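Brown is held square, with its bottom about 9 mm above TCP level. Carrying it high over to the bed.

{"method": "apply_moves", "body": {"rows": [5,0,0,5,0,0,0,5,0,0,5,0,0,0,5,0,0,5,0,0,0]}}

```text
clock: 11.15
tcp_pos: [0.6757, -0.0593, 0.2513]
tool_rot: [-3.141, 0.003, 0.01]
contact_force: [-0.2, -0.3, -1.8]
gripper_width: 0.0598
```

{"method": "apply_moves", "body": {"rows": [5,-1.77,-2.2,0,0,0,0.163,5,-1.77,-2.2,0,0,0,0.163,5,-1.77,-2.2,0,0,0,0.163,5,-1.77,-2.2,0,0,0,0.163,5,-1.77,-2.2,0,0,0,0.163,5,-1.77,-2.2,0,0,0,0.163,5,-1.77,-2.2,0,0,0,0.163,5,-1.77,-2.2,0,0,0,0.163,5,-1.77,-2.2,0,0,0,0.163,5,0,0,0,0,0,0]}}

```text
clock: 12.4
tcp_pos: [0.5159, -0.2584, 0.2502]
tool_rot: [-3.139, -0.001, 1.473]
contact_force: [-0.3, 0.1, -0.6]
gripper_width: 0.0597
```

{"method": "apply_moves", "body": {"rows": [5,0,0,-6,0,0,0,5,0,0,-6,0,0,0,5,0,0,-5,0,0,0,5,0,0,0,0,0,0,5,0,0,0,0,0,0]}}

```text
clock: 13.02
tcp_pos: [0.5188, -0.2578, 0.0823]
tool_rot: [3.14, 0.001, 1.477]
contact_force: [0.7, -0.2, -1.1]
gripper_width: 0.0595
```

```bash
python3 -c "
from h import *
s=manip.get_state();c=manip.camera('wrist');print(*tf(s));save(c['image'],'w7.png')
c=manip.camera('top');save(cv2.resize(c['image'][130:280,200:400],None,fx=4,fy=4),'t7.png')
"
```

```text
[ 518.8 -257.8   82.3] [1.799e+02 1.000e-01 8.460e+01] 13.03 [ 0.7 -0.2 -1.1] 59.5
```

View pics/w7.png

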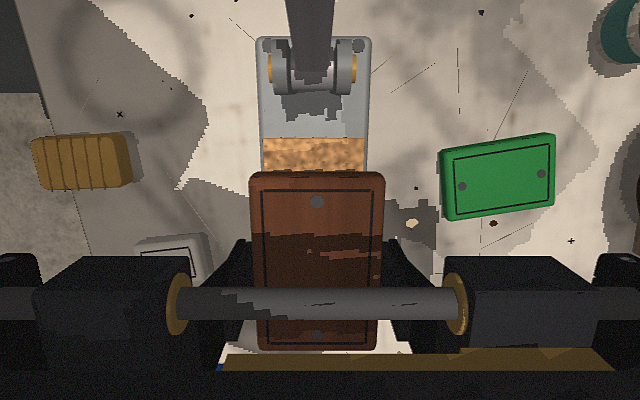

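```bash
python3 -c "
from h import *
s=manip.get_state();c=manip.camera('wrist');t=np.array(s['tcp_pos'])
def toH(P,o=np.array([.5179,-.2573]),a=np.radians(84.6)):
    d=P[:,:2]-o; return (np.c_[d@[np.cos(a),np.sin(a)],d@[-np.sin(a),np.cos(a)]]*1000).round(1)
print('cork far corners (expect 51,+-34)',toH(unproj(c,[[264,137],[366,137]],.015,s)))
print('base far corners',toH(unproj(c,[[258,37],[370,37]],.010,s)))
zt=t[2]+.009+.014
print('block',toH(unproj(c,[[250,182],[384,182],[258,348],[377,348],[317,202],[318,335]],zt,s)),'tcp',toH(t[None]))
"
```

```text
cork far corners (expect 51,+-34) [[ 50.   33.2]
 [ 50.  -34.5]]
base far corners [[111.6  35. ]
 [111.6 -35.3]]
block [[ 42.   26.9]
 [ 42.  -30.1]
 [-42.3  27.6]
 [-42.5 -31.2]
 [ 33.1  -1.6]
 [-34.9  -2.1]] tcp [[-1.1 -1.6]]
```

Cork and block agree with the model to about 1–2 mm. I'll shift 1 mm and lower.

{"method": "apply_moves", "body": {"rows": [5,-0.1,0,-3,0,0,0,5,0,0,-2.5,0,0,0,5,0,0,-1.2,0,0,0,5,0,0,-0.5,0,0,0,5,0,0,0,0,0,0,5,0,0,0,0,0,0]}}

```text
clock: 13.92
tcp_pos: [0.5172, -0.258, 0.0099]
tool_rot: [3.14, 0.001, 1.477]
contact_force: [-0.4, 0.3, -0.4]
gripper_width: 0.0596
```

{"method": "apply_moves", "body": {"rows": [5,0,0,-0.25,0,0,0,5,0,0,0,0,0,0]}}

```text
clock: 14.18
tcp_pos: [0.5165, -0.2576, 0.0066]
tool_rot: [3.142, 0.0, 1.477]
contact_force: [-0.2, -0.1, -1.6]
gripper_width: 0.0599
```

{"method": "apply_moves", "body": {"rows": [5,0,0,-0.15,0,0,0,5,0,0,0,0,0,0]}}

```text
clock: 14.42
tcp_pos: [0.5167, -0.2577, 0.006]
tool_rot: [3.141, 0.0, 1.477]
contact_force: [-0.5, 0.9, 5.9]
gripper_width: 0.0596
```

{"method": "apply_moves", "body": {"rows": [7.5,0,0,0,0,0,0,7.5,0,0,0,0,0,0,7.5,0,0,0,0,0,0,8,0,0,3,0,0,0,8,0,0,6,0,0,0,8,0,0,6,0,0,0,8,0,0,0,0,0,0,8,0,0,0,0,0,0]}}

```text
clock: 15.42
tcp_pos: [0.5155, -0.257, 0.1543]
tool_rot: [-3.14, -0.001, 1.477]
contact_force: [-0.5, 0.4, -0.4]
gripper_width: 0.0797
```

```bash
cat >> h.py <<'E'
def toH(P,o=np.array([.5179,-.2573]),a=np.radians(84.6)):
    P=np.atleast_2d(P);d=P[:,:2]-o; return (np.c_[d@[np.cos(a),np.sin(a)],d@[-np.sin(a),np.cos(a)]]*1000).round(1)
E
python3 -c "
from h import *
s=manip.get_state();c=manip.camera('wrist');print(*tf(s));save(c['image'],'w8.png')
r,a=rect(c,proj(c,[.517,-.257,.029],s)[0],.029,s=s);print(r,a,toH(r[:2]/1000))
"
```

```text
[ 515.5 -257.   154.3] [-1.799e+02 -1.000e-01  8.460e+01] 15.43 [-0.5  0.4 -0.4] 79.7
[ 516.8 -254.    95.9   64.8] 84.8 [[3.2 1.4]]
```

View pics/w8.png

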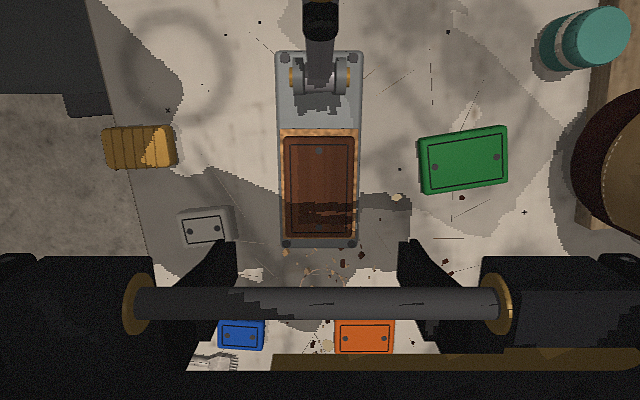

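Brown sits centred at (318,188) in the wrist view. Now refining green before picking it.

```bash
python3 -c "
from h import *
s=manip.get_state();c=manip.camera('wrist');print(*tf(s))
print(rect(c,(470,160),.014,s=s))
c=manip.camera('top')
print(rect(c,(284,159),.014), rect(c,(341,194),.014))
print(manip.look_for(c,'jar_centre')[:2]);print(unproj(c,[[232,131],[290,128],[262,131]],0.1).round(3))
save(cv2.resize(c['image'][80:230,200:400],None,fx=4,fy=4),'t8.png')
"
```

```text
[ 515.1 -256.6  153.5] [-1.798e+02 -1.000e-01  8.460e+01] 15.47 [-0.9 -0.4 -0.5] 79.7
(array([ 645. , -246.4,   76.6,   52.3]), 4.1)
(array([ 663. , -246.6,   48.5,   45.7]), -88.5) (array([ 549.2, -422.1,   60.2,   42.7]), -5.1)
[{'pixel': [251.7, 132.7], 'score': 0.74}]
[[ 0.717 -0.11   0.1  ]
 [ 0.73  -0.272  0.1  ]
 [ 0.719 -0.194  0.1  ]]
```

View pics/t8.png

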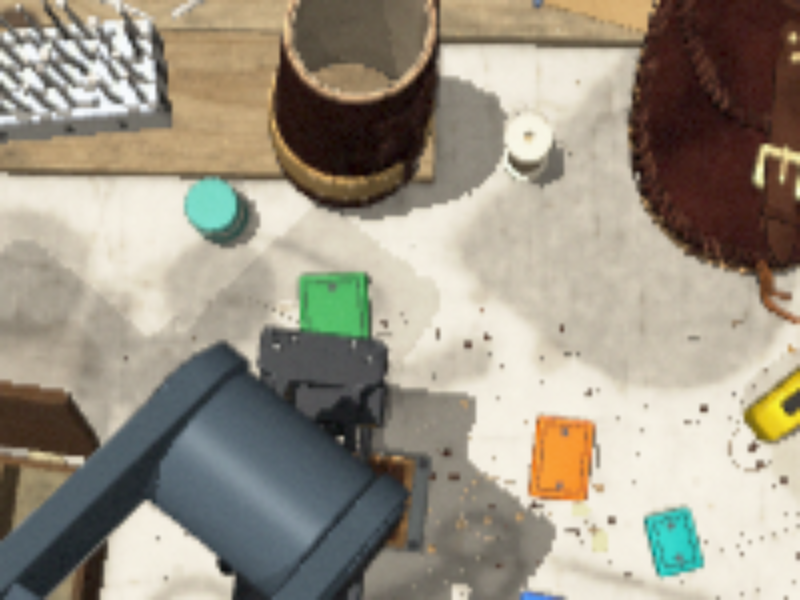

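{"method": "apply_moves", "body": {"rows": [8,1.31,0.1,0.5,0,0,0.17,8,1.31,0.1,0.5,0,0,0.17,8,1.31,0.1,0.5,0,0,0.17,8,1.31,0.1,0.5,0,0,0.17,8,1.31,0.1,0,0,0,0.17,8,1.31,0.1,0,0,0,0.17,8,1.31,0.1,0,0,0,0.17,8,1.31,0.1,0,0,0,0.17,8,1.31,0.1,0,0,0,0.17,8,1.31,0.1,0,0,0,0.17]}}

```text
clock: 16.88
tcp_pos: [0.6472, -0.2472, 0.173]
tool_rot: [3.14, -0.003, -3.101]
contact_force: [-0.6, -0.2, 0.4]
gripper_width: 0.0801
```

{"method": "apply_moves", "body": {"rows": [7,0,0,0,0,0,0,7,0,0,0,0,0,0]}}

```text
clock: 17.12
tcp_pos: [0.6466, -0.2473, 0.1738]
tool_rot: [3.14, -0.002, -3.109]
contact_force: [-0.9, 0.4, 0.1]
gripper_width: 0.0717
```

```bash
python3 -c "
from h import *
wrist((648,-247,14),.014,'w9.png')
"
```

```text
[ 646.6 -247.3  173.8] [ 1.799e+02 -1.000e-01 -1.781e+02] 17.12 [-0.9  0.4  0.1] 71.7
seed [317. 182.]
[ 646.  -247.9   75.8   50.9] 4.1
```

{"method": "apply_moves", "body": {"rows": [7,0.05,0,-5,0,0,0.033,7,0,0,-5,0,0,0,7,0,0,-4,0,0,0,7,0,0,-2.4,0,0,0,7,0,0,-1,0,0,0,7,0,0,-0.5,0,0,0,7,0,0,0,0,0,0]}}

```text
clock: 18.05
tcp_pos: [0.6485, -0.2479, -0.0031]
tool_rot: [-3.141, 0.001, -3.074]
contact_force: [-0.5, 0.7, 0.3]
gripper_width: 0.07
```

{"method": "apply_moves", "body": {"rows": [4.2,0,0,0,0,0,0,4.2,0,0,0,0,0,0,4.2,0,0,0,0,0,0,4.2,0,0,0,0,0,0,4.2,0,0,0,0,0,0]}}

```text
clock: 18.68
tcp_pos: [0.6484, -0.2478, -0.0032]
tool_rot: [-3.141, 0.001, -3.073]
contact_force: [-1.2, -0.2, 5.5]
gripper_width: 0.0515
```

{"method": "apply_moves", "body": {"rows": [6,0,0,0,0,0,0,6,0,0,0,0,0,0,6,0,0,0.4,0,0,0,4.2,0,0,0,0,0,0,4.2,0,0,0,0,0,0,4.2,0,0,0,0,0,0,4.2,0,0,0,0,0,0]}}

```text
clock: 19.55
tcp_pos: [0.6482, -0.2477, 0.0002]
tool_rot: [-3.141, 0.0, -3.073]
contact_force: [-0.8, -0.6, 1.5]
gripper_width: 0.0511
```

{"method": "apply_moves", "body": {"rows": [4.2,0,0,2,0,0,0,4.2,0,0,4,0,0,0,4.2,0,0,5,0,0,0,4.2,0,0,5,0,0,0,4.2,0,0,0,0,0,0]}}

```text
clock: 20.18
tcp_pos: [0.6514, -0.2494, 0.1671]
tool_rot: [-3.135, 0.01, -3.073]
contact_force: [0.5, -0.4, -1.1]
gripper_width: 0.0515
```

{"method": "apply_moves", "body": {"rows": [4.2,-1.31,-0.1,0,0,0,-0.1734,4.2,-1.31,-0.1,0,0,0,-0.1734,4.2,-1.31,-0.1,0,0,0,-0.1734,4.2,-1.31,-0.1,0,0,0,-0.1734,4.2,-1.31,-0.1,0,0,0,-0.1734,4.2,-1.31,-0.1,0,0,0,-0.1734,4.2,-1.31,-0.1,0,0,0,-0.1734,4.2,-1.31,-0.1,0,0,0,-0.1734,4.2,-1.31,-0.1,0,0,0,-0.1734,4.2,-1.31,-0.1,0,0,0,-0.1734]}}

```text
clock: 21.42
tcp_pos: [0.5158, -0.257, 0.1595]
tool_rot: [-3.14, -0.001, 1.47]
contact_force: [-1.2, -0.5, -1.8]
gripper_width: 0.0509
```

{"method": "apply_moves", "body": {"rows": [4.2,0,0,-5,0,0,0,4.2,0,0,-3,0,0,0,4.2,0,0,-2,0,0,0,4.2,0,0,0,0,0,0,4.2,0,0,0,0,0,0]}}

```text
clock: 22.05
tcp_pos: [0.5172, -0.2577, 0.0605]
tool_rot: [3.141, 0.0, 1.476]
contact_force: [0.5, 0.3, -1.0]
gripper_width: 0.0517
```

```bash
python3 -c "
from h import *
s=manip.get_state();c=manip.camera('wrist');print(*tf(s));save(c['image'],'w10.png')
t=s['tcp_pos'];z=t[2]+.014
r,a=rect(c,proj(c,[t[0],t[1]+.02,z],s)[0],z,s=s);print(r,a,toH(r[:2]/1000),toH(t))
"
```

```text
[ 517.2 -257.7   60.5] [180.    0.   84.6] 22.05 [ 0.5  0.3 -1. ] 51.7
[ 518.4 -243.2   53.3   50.7] 84.5 [[14.1  0.8]] [[-0.5  0.6]]
```

View pics/w10.png

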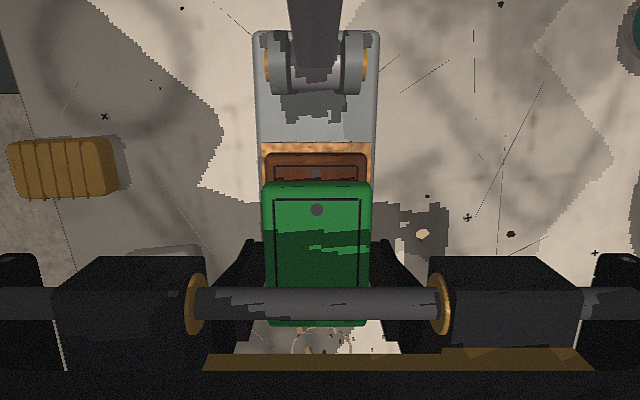

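{"method": "apply_moves", "body": {"rows": [4.2,0,-0.1,-1.5,0,0,0,4.2,0,0,-1,0,0,0,4.2,0,0,-0.4,0,0,0,4.2,0,0,-0.15,0,0,0,4.2,0,0,0,0,0,0]}}

```text
clock: 22.72
tcp_pos: [0.5172, -0.2586, 0.0296]
tool_rot: [3.141, 0.0, 1.476]
contact_force: [0.4, -0.3, -0.9]
gripper_width: 0.0512
```

{"method": "apply_moves", "body": {"rows": [4.2,0,0,-0.1,0,0,0,4.2,0,0,0,0,0,0]}}

```text
clock: 22.98
tcp_pos: [0.5174, -0.2588, 0.0291]
tool_rot: [3.141, 0.001, 1.476]
contact_force: [0.1, 0.7, 2.0]
gripper_width: 0.0517
```

{"method": "apply_moves", "body": {"rows": [6.5,0,0,0,0,0,0,6.5,0,0,0,0,0,0,6.5,0,0,0,0,0,0,7,0,0,3,0,0,0,7,0,0,6,0,0,0,7,0,0,5,0,0,0,7,0,0,0,0,0,0,7,0,0,0,0,0,0]}}

```text
clock: 23.98
tcp_pos: [0.5165, -0.2582, 0.1681]
tool_rot: [-3.141, -0.0, 1.476]
contact_force: [-0.3, -0.5, 0.6]
gripper_width: 0.0702
```

```bash
python3 -c "
from h import *
s=manip.get_state();c=manip.camera('wrist');print(*tf(s));save(c['image'],'w11.png')
r,a=rect(c,proj(c,[.518,-.257,.043],s)[0],.043,s=s);print(r,a,toH(r[:2]/1000))
"
```

```text
[ 516.5 -258.2  168.1] [-180.    -0.    84.6] 23.98 [-0.3 -0.5  0.6] 70.2
[ 517.3 -256.9   75.1   50.9] 84.5 [[0.3 0.6]]
```

{"method": "apply_moves", "body": {"rows": [7,0.35,-1.82,0,0,0,-0.174,7,0.35,-1.82,0,0,0,-0.174,7,0.35,-1.82,0,0,0,-0.174,7,0.35,-1.82,0,0,0,-0.174,7,0.35,-1.82,0,0,0,-0.174,7,0.35,-1.82,0,0,0,-0.174,7,0.35,-1.82,0,0,0,-0.174,7,0.35,-1.82,0,0,0,-0.174,7,0.35,-1.82,0,0,0,-0.174,6.5,0,0,0,0,0,0]}}

```text
clock: 25.28
tcp_pos: [0.5477, -0.4228, 0.1659]
tool_rot: [-3.139, 0.003, -0.09]
contact_force: [-0.8, 0.8, -0.5]
gripper_width: 0.067
```

```bash
python3 -c "
from h import *
wrist((549,-422,14),.014,'w12.png')
"
```

```text
[ 547.7 -422.8  165.9] [-179.9    0.2   -5.1] 25.27 [-0.8  0.8 -0.5] 67.0
seed [316. 180.]
[ 548.5 -422.8   63.9   43.2] -5.3
```

{"method": "apply_moves", "body": {"rows": [6,0,0,-5,0,0,0,6,0,0,-5,0,0,0,6,0,0,-4,0,0,0,6,0,0,-1.5,0,0,0,6,0,0,-0.9,0,0,0,6,0,0,0,0,0,0,3.4,0,0,0,0,0,0,3.4,0,0,0,0,0,0,3.4,0,0,0,0,0,0,3.4,0,0,0,0,0,0]}}

```text
clock: 26.58
tcp_pos: [0.5487, -0.4225, 0.005]
tool_rot: [3.141, -0.0, -0.09]
contact_force: [-0.2, 0.2, 0.3]
gripper_width: 0.0356
```

{"method": "apply_moves", "body": {"rows": [3.4,0,0,0,0,0,0,3.4,0,0,0,0,0,0]}}

```text
clock: 26.82
tcp_pos: [0.5488, -0.4226, 0.005]
tool_rot: [3.141, -0.0, -0.09]
contact_force: [-0.6, -0.1, 3.5]
gripper_width: 0.0341
```

{"method": "apply_moves", "body": {"rows": [5.5,0,0,0,0,0,0,5.5,0,0,0,0,0,0,5.5,0,0,0,0,0,0,5.5,0,0,0,0,0,0,5.5,0,0,-0.9,0,0,0,5.5,0,0,0,0,0,0]}}

```text
clock: 27.58
tcp_pos: [0.5478, -0.4215, -0.0058]
tool_rot: [-3.14, 0.002, -0.09]
contact_force: [-0.2, -0.6, 0.5]
gripper_width: 0.0552
```

{"method": "apply_moves", "body": {"rows": [3.4,0,0,0,0,0,0,3.4,0,0,0,0,0,0,3.4,0,0,0,0,0,0,3.4,0,0,0,0,0,0,3.4,0,0,0,0,0,0]}}

```text
clock: 28.2
tcp_pos: [0.5485, -0.4224, -0.0044]
tool_rot: [3.142, -0.0, -0.09]
contact_force: [-0.2, 0.4, -0.4]
gripper_width: 0.0436
```

{"method": "apply_moves", "body": {"rows": [3.4,0,0,2,0,0,0,3.4,0,0,4,0,0,0,3.4,0,0,5,0,0,0,3.4,0,0,5,0,0,0,3.4,0,0,0,0,0,0]}}

```text
clock: 28.82
tcp_pos: [0.5515, -0.4253, 0.1631]
tool_rot: [3.133, -0.01, -0.09]
contact_force: [0.4, -0.6, -1.6]
gripper_width: 0.0439
```

{"method": "apply_moves", "body": {"rows": [3.4,-0.35,1.82,0,0,0,0.174,3.4,-0.35,1.82,0,0,0,0.174,3.4,-0.35,1.82,0,0,0,0.174,3.4,-0.35,1.82,0,0,0,0.174,3.4,-0.35,1.82,0,0,0,0.174,3.4,-0.35,1.82,0,0,0,0.174,3.4,-0.35,1.82,0,0,0,0.174,3.4,-0.35,1.82,0,0,0,0.174,3.4,-0.35,1.82,0,0,0,0.174,3.4,0,0,-3,0,0,0]}}

```text
clock: 30.08
tcp_pos: [0.5178, -0.2578, 0.1272]
tool_rot: [3.138, 0.002, 1.478]
contact_force: [0.3, -0.1, -0.6]
gripper_width: 0.0439
```

{"method": "apply_moves", "body": {"rows": [3.4,0,0,-3,0,0,0,3.4,0,0,-2,0,0,0,3.4,0,0,0,0,0,0,3.4,0,0,0,0,0,0]}}

```text
clock: 30.58
tcp_pos: [0.5173, -0.2588, 0.0761]
tool_rot: [3.141, 0.0, 1.476]
contact_force: [0.7, 1.0, -0.4]
gripper_width: 0.0437
```

```bash
python3 -c "
from h import *
s=manip.get_state();c=manip.camera('wrist');print(*tf(s));save(c['image'],'w13.png')
t=s['tcp_pos'];z=t[2]+.018
r,a=rect(c,proj(c,[t[0],t[1]+.015,z],s)[0],z,s=s);print(r,a,toH(r[:2]/1000),toH(t))
"
```

```text
[ 517.3 -258.8   76.1] [180.    0.   84.6] 30.57 [ 0.7  1.  -0.4] 43.7
[ 519.1 -234.3   68.7   44.3] 84.7 [[23.  1.]] [[-1.5  0.4]]
```

View pics/w13.png

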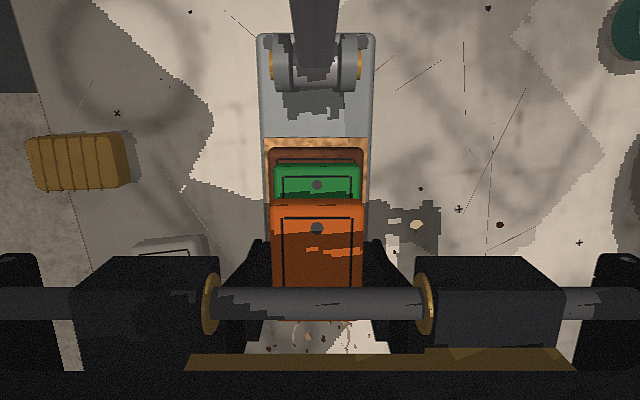

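{"method": "apply_moves", "body": {"rows": [3.4,0,0.12,-1.5,0,0,0,3.4,0,0,-1.3,0,0,0,3.4,0,0,-0.6,0,0,0,3.4,0,0,-0.3,0,0,0,3.4,0,0,0,0,0,0]}}

```text
clock: 31.25
tcp_pos: [0.5172, -0.2575, 0.0386]
tool_rot: [3.141, 0.0, 1.476]
contact_force: [-0.4, 0.5, -1.0]
gripper_width: 0.0435
```

{"method": "apply_moves", "body": {"rows": [3.4,0,0,-0.1,0,0,0,3.4,0,0,0,0,0,0]}}

```text
clock: 31.5
tcp_pos: [0.5172, -0.2576, 0.0385]
tool_rot: [3.141, 0.0, 1.476]
contact_force: [-0.5, 1.8, 6.0]
gripper_width: 0.0437
```

{"method": "apply_moves", "body": {"rows": [6,0,0,0,0,0,0,6,0,0,0,0,0,0,6,0,0,0,0,0,0,6,0,0,3,0,0,0,6,0,0,5,0,0,0,6,0,0,5,0,0,0,6,0,0,0,0,0,0,6,0,0,0,0,0,0]}}

```text
clock: 32.5
tcp_pos: [0.5165, -0.257, 0.1671]
tool_rot: [-3.141, -0.0, 1.476]
contact_force: [0.4, 0.0, -0.5]
gripper_width: 0.06
```

```bash
python3 -c "
from h import *
s=manip.get_state();c=manip.camera('wrist');print(*tf(s));save(c['image'],'w14.png')
r,a=rect(c,proj(c,[.518,-.257,.057],s)[0],.057,s=s);print(r,a,toH(r[:2]/1000))
"
```

```text
[ 516.5 -257.   167.1] [-180.    -0.    84.6] 32.5 [ 0.4  0.  -0.5] 60.0
[ 517.9 -246.3   42.8   39.9] -5.5 [[11.  1.]]
```

{"method": "apply_moves", "body": {"rows": [6,-1.06,-1.67,0,0,0,-0.1837,6,-1.06,-1.67,0,0,0,-0.1837,6,-1.06,-1.67,0,0,0,-0.1837,6,-1.06,-1.67,0,0,0,-0.1837,6,-1.06,-1.67,0,0,0,-0.1837,6,-1.06,-1.67,0,0,0,-0.1837,6,-1.06,-1.67,0,0,0,-0.1837,6,-1.06,-1.67,0,0,0,-0.1837,6,-1.06,-1.67,0,0,0,-0.1837,6,0,0,0,0,0,0]}}

```text
clock: 33.8
tcp_pos: [0.4205, -0.4079, 0.1656]
tool_rot: [-3.139, 0.002, -0.178]
contact_force: [0.0, 0.8, -0.7]
gripper_width: 0.0599
```

```bash
python3 -c "
from h import *
wrist((422,-408,14),.014,'w15.png')
"
```

```text
[ 420.5 -407.9  165.6] [-1.799e+02  1.000e-01 -1.020e+01] 33.8 [ 0.   0.8 -0.7] 59.9
seed [317. 180.]
[ 422.2 -408.7   47.9   34.9] -10.7
```

{"method": "apply_moves", "body": {"rows": [5,0.05,-0.07,-5,0,0,0,5,0,0,-5,0,0,0,5,0,0,-4,0,0,0,5,0,0,-2,0,0,0,5,0,0,-1.1,0,0,0,5,0,0,0,0,0,0]}}

```text
clock: 34.6
tcp_pos: [0.4221, -0.4074, -0.0042]
tool_rot: [-3.14, 0.001, -0.176]
contact_force: [0.3, -0.3, 0.3]
gripper_width: 0.0496
```

{"method": "apply_moves", "body": {"rows": [2.6,0,0,0,0,0,0,2.6,0,0,0,0,0,0,2.6,0,0,0,0,0,0,2.6,0,0,0,0,0,0,2.6,0,0,0,0,0,0]}}

```text
clock: 35.22
tcp_pos: [0.4226, -0.409, -0.0024]
tool_rot: [3.14, -0.001, -0.178]
contact_force: [-0.3, 1.0, 5.8]
gripper_width: 0.0358
```

{"method": "apply_moves", "body": {"rows": [4.6,0,0,0,0,0,0,4.6,0,0,0.35,0,0,0,2.6,0,0,0,0,0,0,2.6,0,0,0,0,0,0,2.6,0,0,0,0,0,0,2.6,0,0,0,0,0,0,2.6,0,0,0,0,0,0]}}

```text
clock: 36.1
tcp_pos: [0.4221, -0.4083, -0.0]
tool_rot: [-3.141, 0.0, -0.177]
contact_force: [0.8, -0.2, 1.1]
gripper_width: 0.0355
```

{"method": "apply_moves", "body": {"rows": [2.6,0,0,2,0,0,0,2.6,0,0,4,0,0,0,2.6,0,0,5,0,0,0,2.6,0,0,5,0,0,0,2.6,0,0,0,0,0,0]}}

```text
clock: 36.72
tcp_pos: [0.4241, -0.4109, 0.1645]
tool_rot: [3.135, -0.007, -0.177]
contact_force: [0.0, -0.6, 0.1]
gripper_width: 0.0351
```

{"method": "apply_moves", "body": {"rows": [2.6,1.05,1.68,0,0,0,0.1837,2.6,1.05,1.68,0,0,0,0.1837,2.6,1.05,1.68,0,0,0,0.1837,2.6,1.05,1.68,0,0,0,0.1837,2.6,1.05,1.68,0,0,0,0.1837,2.6,1.05,1.68,0,0,0,0.1837,2.6,1.05,1.68,0,0,0,0.1837,2.6,1.05,1.68,0,0,0,0.1837,2.6,1.05,1.68,0,0,0,0.1837,2.6,0,0,0,0,0,0]}}

```text
clock: 37.98
tcp_pos: [0.5162, -0.2555, 0.1587]
tool_rot: [-3.139, -0.002, 1.476]
contact_force: [-1.1, 0.3, -0.3]
gripper_width: 0.0351
```

{"method": "apply_moves", "body": {"rows": [2.6,0,0,-3,0,0,0,2.6,0,0,-3,0,0,0,2.6,0,0,-0.5,0,0,0,2.6,0,0,0,0,0,0,2.6,0,0,0,0,0,0]}}

```text
clock: 38.6
tcp_pos: [0.5173, -0.258, 0.0961]
tool_rot: [3.14, 0.001, 1.475]
contact_force: [0.1, -0.3, 0.7]
gripper_width: 0.0352
```

```bash
python3 -c "
from h import *
s=manip.get_state();c=manip.camera('wrist');print(*tf(s));save(c['image'],'w16.png')
t=s['tcp_pos'];z=t[2]+.014
r,a=rect(c,proj(c,[t[0],t[1]+.01,z],s)[0],z,s=s);print(r,a,toH(r[:2]/1000),toH(t))
"
```

```text
[ 517.3 -258.    96.1] [1.799e+02 1.000e-01 8.450e+01] 38.6 [ 0.1 -0.3  0.7] 35.2
[ 520.5 -242.1  352.3  196.6] -5.6 [[15.4 -1.2]] [[-0.7  0.6]]
```

View pics/w16.png

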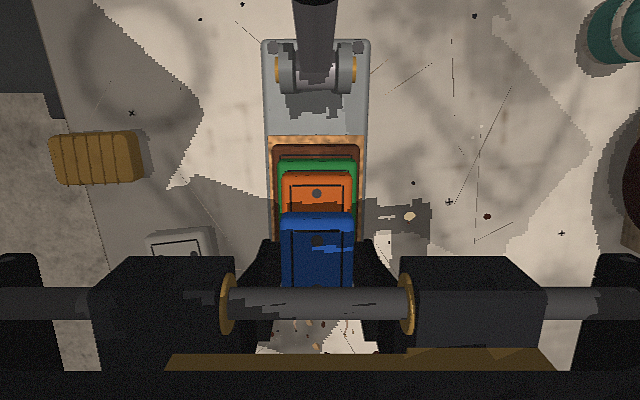

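{"method": "apply_moves", "body": {"rows": [2.6,0,0.05,-2,0,0,0,2.6,0,0,-1.2,0,0,0,2.6,0,0,-0.5,0,0,0,2.6,0,0,-0.1,0,0,0,2.6,0,0,0,0,0,0]}}

```text
clock: 39.28
tcp_pos: [0.5169, -0.2569, 0.0574]
tool_rot: [3.141, 0.0, 1.476]
contact_force: [0.6, -0.3, 0.3]
gripper_width: 0.0352
```

{"method": "apply_moves", "body": {"rows": [2.6,0,0,-0.15,0,0,0,2.6,0,0,0,0,0,0]}}

```text
clock: 39.52
tcp_pos: [0.5171, -0.257, 0.0569]
tool_rot: [3.14, 0.001, 1.476]
contact_force: [-1.6, 0.8, 5.3]
gripper_width: 0.0354
```

{"method": "apply_moves", "body": {"rows": [5,0,0,0,0,0,0,5,0,0,0,0,0,0,5,0,0,0,0,0,0,5,0,0,3,0,0,0,6,0,0,5,0,0,0,6,0,0,5,0,0,0,6,0,0,5,0,0,0,6,0,0,1,0,0,0,6,0,0,0,0,0,0]}}

```text
clock: 40.65
tcp_pos: [0.5166, -0.2566, 0.2458]
tool_rot: [3.141, 0.0, 1.476]
contact_force: [-1.0, -0.4, 0.2]
gripper_width: 0.06
```

```bash
python3 -c "
from h import *
s=manip.get_state();c=manip.camera('wrist');print(*tf(s));save(c['image'],'w17.png')
for n,px,z in (('blue',proj(c,[.5175,-.252,.071],s)[0],.071),('knob',proj(c,[.528,-.137,.196],s)[0],.196)):
    print(n,px.round());r=rect(c,px,z,s=s);print(r,toH(r[0][:2]/1000))
print([ (d['pixel'],d['score']) for d in manip.look_for(c,'brass_knob')][:2])
"
```

```text
[ 516.6 -256.6  245.8] [180.    0.   84.6] 40.65 [-1.  -0.4  0.2] 60.0
blue [317. 172.]
(array([ 516.7, -256.6,   46.6,   34.2]), 84.5) [[0.6 1.3]]
knob [317.  17.]
(array([ 528. , -138.4,   24.7,   19.3]), -5.5) [[119.3   1.1]]
[([316.4, 33.4], 0.61)]
```

View pics/w17.png

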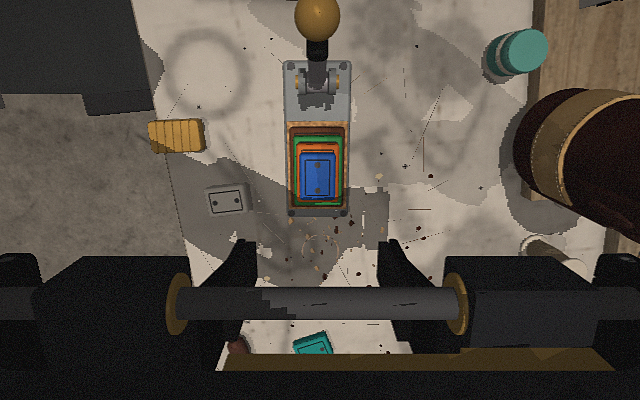

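The pile is concentric, with the blue centre about 1 mm off the bed centre. Now grasping the knob from above.

{"method": "apply_moves", "body": {"rows": [6,0.37,4,0,0,0,0,6,0.37,4,0,0,0,0,6,0.37,4.0,0,0,0,0,5.5,0,0,0,0,0,0,5.5,0,0,-3,0,0,0,5.5,0,0,-2,0,0,0,5.5,0,0,-1.2,0,0,0,5.5,0,0,0,0,0,0], "grip_force": 6}}

```text
clock: 41.75
tcp_pos: [0.5269, -0.137, 0.1821]
tool_rot: [-3.139, -0.001, 1.475]
contact_force: [0.4, -0.3, 0.2]
gripper_width: 0.0551
```

{"method": "apply_moves", "body": {"rows": [2,0,0,0,0,0,0,2,0,0,0,0,0,0,2,0,0,0,0,0,0,2,0,0,0,0,0,0,2,0,0,0,0,0,0,2,0,0,0,0,0,0]}}

```text
clock: 42.5
tcp_pos: [0.5281, -0.1367, 0.1839]
tool_rot: [3.141, 0.0, 1.476]
contact_force: [-0.3, 0.8, 3.0]
gripper_width: 0.0251
```

```bash
python3 -c "
import numpy as np
th=np.r_[np.arange(1.84,0.1,-.1),.06]
x=-11.5*np.cos(th);z=11.5*np.sin(th)
for t,a,b in zip(th[1:],np.diff(x),np.diff(z)): print(round(t,2),'2, %.2f, %.2f, %.2f, 0, 0, 0,'%(.094*a,.9956*a,b))
"
```

```text
1.74 2, -0.11, -1.12, 0.25, 0, 0, 0,
1.64 2, -0.11, -1.14, 0.14, 0, 0, 0,
1.54 2, -0.11, -1.14, 0.02, 0, 0, 0,
1.44 2, -0.11, -1.14, -0.09, 0, 0, 0,
1.34 2, -0.11, -1.13, -0.21, 0, 0, 0,
1.24 2, -0.10, -1.10, -0.32, 0, 0, 0,
1.14 2, -0.10, -1.06, -0.43, 0, 0, 0,
1.04 2, -0.10, -1.01, -0.53, 0, 0, 0,
0.94 2, -0.09, -0.96, -0.63, 0, 0, 0,
0.84 2, -0.08, -0.89, -0.72, 0, 0, 0,
0.74 2, -0.08, -0.81, -0.81, 0, 0, 0,
0.64 2, -0.07, -0.73, -0.89, 0, 0, 0,
0.54 2, -0.06, -0.64, -0.96, 0, 0, 0,
0.44 2, -0.05, -0.54, -1.01, 0, 0, 0,
0.34 2, -0.04, -0.44, -1.06, 0, 0, 0,
0.24 2, -0.03, -0.33, -1.10, 0, 0, 0,
0.14 2, -0.02, -0.22, -1.13, 0, 0, 0,
0.06 2, -0.01, -0.09, -0.92, 0, 0, 0,
```

{"method": "apply_moves", "body": {"rows": [2,-0.11,-1.12,0.25,0,0,0,2,-0.11,-1.14,0.14,0,0,0,2,-0.11,-1.14,0.02,0,0,0,2,-0.11,-1.14,-0.09,0,0,0,2,0,0,0,0,0,0], "grip_force": 12}}

```text
clock: 43.12
tcp_pos: [0.5237, -0.1841, 0.187]
tool_rot: [3.14, 0.002, 1.474]
contact_force: [1.1, -0.6, 5.9]
gripper_width: 0.0253
```

{"method": "apply_moves", "body": {"rows": [2,-0.11,-1.13,-0.21,0,0,0,2,-0.1,-1.1,-0.32,0,0,0,2,-0.1,-1.06,-0.43,0,0,0,2,-0.1,-1.01,-0.53,0,0,0,2,0,0,0,0,0,0]}}

```text
clock: 43.75
tcp_pos: [0.5197, -0.2267, 0.1715]
tool_rot: [3.141, 0.001, 1.475]
contact_force: [2.2, -3.2, 4.2]
gripper_width: 0.0249
```

```bash
python3 -c "
from h import *
c=manip.camera('scene');c2=manip.camera('wrist');s=manip.get_state()
save(np.hstack([cv2.resize(c['image'][100:260,200:360],(500,500)),c2['image'][0:400,170:470]] if 0 else [cv2.resize(c['image'][100:260,200:360],(400,400)),c2['image'][:,120:520]]),'m18.png')
print(tf(s))
for n,cc in(('s',c),('w',c2)):
  for d in manip.look_for(cc,'brass_knob')[:2]: print(n,d)
th=1.04;P=np.array([.5179,-.2573,.085])+ (0.09-.115*np.cos(th))*np.array([.094,.9956,0])+[0,0,.115*np.sin(th)]
print(P,proj(c,P),proj(c2,P,s))
"
```

```text
(array([ 519.8, -225.9,  172. ]), array([1.799e+02, 1.000e-01, 8.450e+01]), 43.85, array([ 2.2, -4.2,  4.2]), 25.0)
s {'pixel': [279.5, 164.6], 'score': 0.77}
w {'pixel': [318.7, 220.8], 'score': 0.89}
[ 0.52088776 -0.22565518  0.18417649] [[285.67770481 151.19761427]] [[319.18396446 261.62743703]]
```

View pics/m18.png

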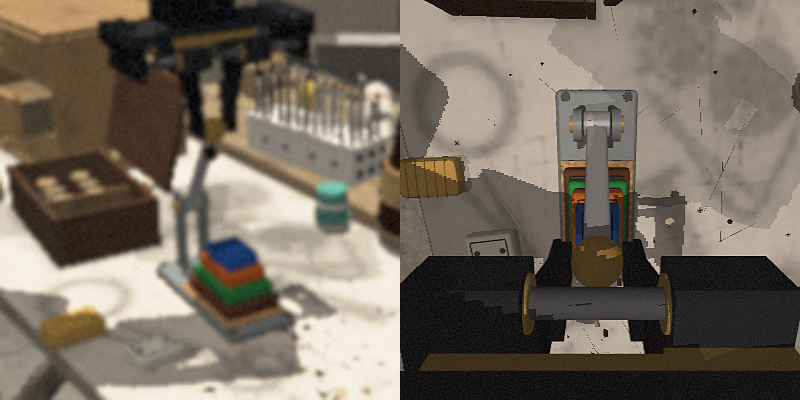

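The ball is still between the fingers at about (318,260), the arm is following as predicted, and the pile is intact. Continuing down.

{"method": "apply_moves", "body": {"rows": [2,-0.09,-0.96,-0.63,0,0,0,2,-0.08,-0.89,-0.72,0,0,0,2,-0.08,-0.81,-0.81,0,0,0,2,-0.07,-0.73,-0.89,0,0,0,2,-0.06,-0.64,-0.96,0,0,0,2,0,0,0,0,0,0]}}

```text
clock: 44.7
tcp_pos: [0.5159, -0.2662, 0.1303]
tool_rot: [3.141, -0.0, 1.475]
contact_force: [4.3, -4.1, 1.4]
gripper_width: 0.0248
```

{"method": "apply_moves", "body": {"rows": [2,-0.05,-0.54,-1.01,0,0,0,2,-0.04,-0.44,-1.06,0,0,0,2,-0.03,-0.33,-1.1,0,0,0,2,0,0,0,0,0,0]}}

```text
clock: 45.2
tcp_pos: [0.5147, -0.2786, 0.0981]
tool_rot: [3.141, -0.001, 1.475]
contact_force: [6.3, -2.7, -0.2]
gripper_width: 0.0246
```

{"method": "apply_moves", "body": {"rows": [2,-0.02,-0.22,-1.13,0,0,0,2,-0.01,-0.09,-0.92,0,0,0,2,0,0,0,0,0,0]}}

```text
clock: 45.58
tcp_pos: [0.5145, -0.2815, 0.0776]
tool_rot: [3.141, -0.001, 1.475]
contact_force: [7.0, -2.6, -1.3]
gripper_width: 0.0247
```

{"method": "apply_moves", "body": {"rows": [2,0.15,0,-0.3,0,0,0,2,0,0,0,0,0,0]}}

```text
clock: 45.82
tcp_pos: [0.5145, -0.2815, 0.0752]
tool_rot: [-3.139, -0.001, 1.476]
contact_force: [2.5, -3.4, -1.1]
gripper_width: 0.0248
```

{"method": "apply_moves", "body": {"rows": [2,0.05,0,-0.3,0,0,0,2,0,0,0,0,0,0]}}

```text
clock: 46.08
tcp_pos: [0.5146, -0.2814, 0.0729]
tool_rot: [-3.139, -0.001, 1.476]
contact_force: [-1.0, -5.1, -0.6]
gripper_width: 0.0252
```

{"method": "apply_moves", "body": {"rows": [2,-0.03,-0.1,-0.1,0,0,0,2,0,0,0,0,0,0]}}

```text
clock: 46.32
tcp_pos: [0.5146, -0.2815, 0.0722]
tool_rot: [-3.139, -0.002, 1.476]
contact_force: [-0.8, -2.1, -1.2]
gripper_width: 0.0248
```

{"method": "apply_moves", "body": {"rows": [2,0,0,-0.1,0,0,0,2,0,0,0,0,0,0]}}

```text
clock: 46.58
tcp_pos: [0.5147, -0.2815, 0.0716]
tool_rot: [-3.139, -0.002, 1.476]
contact_force: [-1.9, 0.8, 1.3]
gripper_width: 0.0248
```

{"method": "apply_moves", "body": {"rows": [4.5,0,0,0,0,0,0,4.5,0,0,0,0,0,0,4.5,0,0,0,0,0,0,4.5,0,0,0,0,0,0,5,0,0,1,0,0,0,5,0,0,4,0,0,0,6,0,0,5,0,0,0,6,0,0,5,0,0,0,6,0,-4,3,0,0,0,6,0,-4,0,0,0,0]}}

```text
clock: 47.82
tcp_pos: [0.5174, -0.3644, 0.2566]
tool_rot: [3.135, 0.006, 1.477]
contact_force: [0.1, 0.2, -0.4]
gripper_width: 0.0596
```

{"method": "apply_moves", "body": {"rows": [6,0,-4,0,0,0,0,6,0,-4,0,0,0,0,6,0,0,0,0,0,0,6,0,0,0,0,0,0]}}

```text
clock: 48.32
tcp_pos: [0.5154, -0.4419, 0.2517]
tool_rot: [-3.141, -0.001, 1.476]
contact_force: [-0.4, 0.6, -0.4]
gripper_width: 0.0601
```

```bash
python3 -c "
from h import *
s=manip.get_state();print(tf(s))
w=manip.camera('wrist');t=manip.camera('top');sc=manip.camera('scene')
save(w['image'],'f_w.png');save(sc['image'],'f_s.png')
H=lambda x,y,z: np.array([.5179+.094*x/1e3-.9956*y/1e3,-.2573+.9956*x/1e3+.094*y/1e3,z/1e3])
K=H(-25,0,85)
print('knob pred w',proj(w,K,s),'s',proj(sc,K),'t',proj(t,K))
def seg(c,near,lo,hi):
    h=cv2.cvtColor(c['image'],cv2.COLOR_RGB2HSV);m=cv2.inRange(h,np.array(lo),np.array(hi))
    n,l,stt,ce=cv2.connectedComponentsWithStats(m);i=[k for k in range(1,n) if stt[k,4]>15]
    return sorted([(np.round(np.hypot(*(ce[k]-near)),1),ce[k].round(1),stt[k,4]) for k in i],key=lambda a:a[0])[:2]
for n,c,st in(('w',w,s),('s',sc,None)):
    print(n,'brass',seg(c,proj(c,K,st)[0],(10,110,70),(30,255,255)))
    P=H(0,0,71);print(n,'blue pred',proj(c,P,st),seg(c,proj(c,P,st)[0],(105,120,40),(125,255,255)))
for n,h,c in(('brown',29,None),('green',43,(45,75)),('orange',57,(5,14)),('blue',71,(108,122))):
    if c:
        hs=cv2.cvtColor(w['image'],cv2.COLOR_RGB2HSV);m=cv2.inRange(hs,np.array((c[0],120,40)),np.array((c[1],255,255)))
        m=cv2.morphologyEx(m,cv2.MORPH_OPEN,np.ones((3,3)))
        ctr=proj(w,H(0,0,h),s)[0];yy,xx=np.nonzero(m);k=np.hypot(xx-ctr[0],yy-ctr[1])<90
        W=toH(unproj(w,np.c_[xx,yy][k],h/1e3,s));print(n,'extent H min/max',np.percentile(W,0.5,axis=0),np.percentile(W,99.5,axis=0))
for n in('jar_centre','wax_centre'):
    print(n,[(np.round(d['pixel']),round(d['score'],2)) for d in manip.look_for(t,n)[:2]])
"
```

```text
(array([ 515.4, -441.9,  251.7]), array([-1.80e+02, -1.00e-01,  8.45e+01]), 48.33, array([-0.4,  0.6, -0.4]), 60.1)
knob pred w [[299.09584771  -5.78799077]] s [[297.90190104 196.71694845]] t [[292.06968763 204.05091802]]
w brass [(np.float64(10.7), array([298.5,   4.9]), np.int32(414)), (np.float64(36.0), array([300.8,  30.1]), np.int32(676))]
w blue pred [[299.4249961  -34.18585685]] []
s brass [(np.float64(1.5), array([296.4, 196.9]), np.int32(68)), (np.float64(13.7), array([292.3, 209.2]), np.int32(120))]
s blue pred [[293.12759733 198.02687633]] [(np.float64(4.5), array([290.6, 201.8]), np.int32(96))]
green extent H min/max [-39.9 -24.6] [-20.   25.4]
orange extent H min/max [-49.  -27.1] [-23.1    27.916]Traceback (most recent call last):
  File "<string>", line 21, in <module>
    W=toH(unproj(w,np.c_[xx,yy][k],h/1e3,s));print(n,'extent H min/max',np.percentile(W,0.5,axis=0),np.percentile(W,99.5,axis=0))
                                                                        ~~~~~~~~~~~~~^^^^^^^^^^^^^^
    return _quantile_unchecked(
        a, q, axis, out, overwrite_input, method, keepdims, weights)
    return _ureduce(a,
                    func=_quantile_ureduce_func,
    ...<5 lines>...
                    overwrite_input=overwrite_input,
                    method=method)
    r = func(a, **kwargs)
    result = _quantile(arr,
                       quantiles=q,
    ...<2 lines>...
                       out=out,
                       weights=wgt)
    slices_having_nans = np.isnan(arr[-1, ...])
                                  ~~~^^^^^^^^^
IndexError: index -1 is out of bounds for axis 0 with size 0
```

{"method": "apply_moves", "body": {"rows": [6,0,4,0,0,0,0,6,0,4,0,0,0,0,6,0,3,0,0,0,0,6,0,0,0,0,0,0,6,0,0,0,0,0,0]}}

```text
clock: 49.1
tcp_pos: [0.5161, -0.3329, 0.2521]
tool_rot: [3.141, 0.001, 1.477]
contact_force: [0.1, 0.2, -0.7]
gripper_width: 0.0602
```

```bash
python3 -c "
from h import *
s=manip.get_state();print(tf(s))
w=manip.camera('wrist');t=manip.camera('top')
H=lambda x,y,z: np.array([.5179+.094*x/1e3-.9956*y/1e3,-.2573+.9956*x/1e3+.094*y/1e3,z/1e3])
hs=cv2.cvtColor(w['image'],cv2.COLOR_RGB2HSV)
for n,h,c in(('green',43,(45,75)),('orange',57,(6,12)),('blue',71,(108,122))):
    m=cv2.inRange(hs,np.array((c[0],130,40)),np.array((c[1],255,255)));m=cv2.morphologyEx(m,cv2.MORPH_OPEN,np.ones((2,2)))
    ctr=proj(w,H(0,0,h),s)[0];yy,xx=np.nonzero(m);k=np.hypot(xx-ctr[0],yy-ctr[1])<75
    W=toH(unproj(w,np.c_[xx,yy][k],h/1e3,s));print(n,k.sum(),W.min(0),W.max(0))
K=H(-25,0,85);p=proj(w,K,s)[0]
m=cv2.inRange(hs,np.array((12,130,40)),np.array((30,255,255)));n,l,st,ce=cv2.connectedComponentsWithStats(m)
i=[k for k in range(1,n) if st[k,4]>100];j=min(i,key=lambda k:np.hypot(*(ce[k]-p)));print('knob pred',p,ce[j],st[j])
for n in('jar_centre','wax_centre'):
    print(n,[(np.round(d['pixel']),round(d['score'],2)) for d in manip.look_for(t,n)[:3]])
for n,sd,z in(('jar',(254,132),.05),('wax',(268,254),.02)): print(n,rect(t,sd,z))
"
```

```text
(array([ 516.1, -332.9,  252.1]), array([1.799e+02, 1.000e-01, 8.460e+01]), 49.1, array([ 0.1,  0.2, -0.7]), 60.2)
green 495 [-38.8 -25.8] [35.8 25.3]
orange 972 [-41.2 -27.2] [40.  27.4]
blue 785 [-24.2 -16.9] [21.4 17.3]
knob pred [311.04258628 125.17406604] [310.60167131 109.38857939] [ 279   47   64   97 1436]
jar_centre [(array([252., 133.]), 0.73)]
wax_centre [(array([268., 254.]), 0.68)]
jar (array([ 728.1, -157.1,   35.5,   35.2]), 1.6)
wax (array([ 372. , -207.6,   38.2,   35.8]), -9.9)
```

```bash
python3 -c "
from h import *
print(manip.finish_job())"
```

```text
the job is handed in; nothing more can be done
None
```

I stacked the four blocks on the cork bed in the order asked: brown, green, orange, then blue on top. I then swung the weighted arm down onto the blue block, let go and moved the gripper clear. I handed the job in at about 49 s; the hand-in gives no verdict.

**Last checks**
- **Pile:** the blue block's visible outline is centred on the bed to within about 2 mm, and green's agrees within about 2 mm. Right after I placed it, green measured less than 1 mm off. The last orange reading was mixed with the cork colour. I judged orange and brown by eye, in a picture taken just before I swung the arm, where the pile looked concentric.
- **Arm:** in the scene view the knob is within 1.5 pixels of where it should be at angle 0. The gripper felt a small upward push (1.3 N) just before it let go, so I take the foot to be resting on the blue block. I did not see the contact itself. In the wrist view the knob merged with the cork, so that check only confirmed its sideways position.
- **Dye pot and beeswax:** the pot's measured position is unchanged. The wax was still found at the same pixel, but its final size reading was off (38 mm instead of 54 mm), probably because the arm partly hid it.

**What went wrong on the way:** the fingertips turned out to be higher than the interface text says. The first grasps of brown and orange closed above the block, and I repeated them lower. I also let go of green and blue and gripped them again slightly higher before lifting.

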